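# Stand the leaning pillar candles back up

## Task

Three ribbed pillar candles lean in the saddles of the wooden rest. Push each of the two tall ones gently at its top edge, from the side it leans to, until it rocks back and stands upright and still by itself on the rest's board. Only push with the fingers, do not pinch, lift, drag or carry a candle; leave the short one leaning in its saddle and do not disturb anything else.

Things in the scene. Friction and masses are not known exactly. Their poses are not given: they have to be found in the camera images.
- rest: Fixed wooden candle rest. Board 200 x 370 mm, top 15 mm above the table; origin under its centre. Own +x is the way the candles lean, y runs along the row. Three saddles (rubber-sleeved V forks on posts) at y = -115, 0, +115 mm, x 30 to 85 mm, under 95 mm high. Lower foot edges of the leaning candles stand at x = 0; stood up, a candle's axis is near x = -33 mm.
- tall_a: One of the two tall candles. Ribbed round pillar, 180 mm tall to its flat top (wick above), 66 mm diameter, about 0.55 kg; leans at 35 deg in one of the three saddles of the rest, in any order. Origin: in the plane of its foot; the candle's axis passes through own x = 0, y = +6.5 mm. Own z runs from foot to top; own +x points to the side it leans to.
- tall_b: The other tall candle. Ribbed round pillar, 176 mm tall to its flat top (wick above), 66 mm diameter, about 0.54 kg; leans at 35 deg in one of the three saddles of the rest, in any order. Origin: in the plane of its foot; the candle's axis passes through own x = 0, y = +6.5 mm. Own z runs from foot to top; own +x points to the side it leans to.
- short: The short candle, left leaning. Ribbed round pillar, 125 mm tall to its flat top (wick above), 66 mm diameter, about 0.39 kg; leans at 35 deg in one of the three saddles of the rest, in any order. Origin: in the plane of its foot; the candle's axis passes through own x = 0, y = +6.5 mm. Own z runs from foot to top; own +x points to the side it leans to.
- tall_a_top (a point): Centre of the flat top face of tall_a. While it leans, the top's far edge lies 33 mm from here, out and down, 162 mm above the table. The candle pivots on its lower foot edge without sliding, needs about 1 N at its top edge, and falls back upright by itself once it leans less than about 0.33 rad; the edge rises about 25 mm on the way. Stood up, it rocks for up to 3 s.
- tall_b_top (a point): Centre of the flat top face of tall_b. While it leans, the top's far edge lies 33 mm from here, out and down, 158 mm above the table. The candle pivots on its lower foot edge without sliding, needs about 1 N at its top edge, and falls back upright by itself once it leans less than about 0.33 rad; the edge rises about 25 mm on the way. Stood up, it rocks for up to 3 s.
- stamp: Seal stamp standing on its brass foot at the left end of the rest, 28 mm diameter, 82 mm high, leave alone. Origin: centre of its underside.
- bottle: Dropper bottle standing at the right end of the rest, 36 mm diameter, 105 mm high, leave alone. Origin: centre of its underside.
- shell: Small shell-shaped candle behind the rest, 50 x 76 x 44 mm, leave alone. Origin: centre of its underside.

How it is judged:
At the end, for the whole second after the job is handed in: Both tall candles stand upright (within 0.08 rad) and still on the rest's board (foot 10 to 22 mm above the table, foot point within 190 mm of the rest's centre, not over 10 mm past it to the saddle side); the short one still leans (0.5 to 0.75 rad), moved under 20 mm (angle between each of tall_a, tall_b's own z axis and vertical below 0.08 rad and height (world z) of tall_a between 0.01 and 0.022 m and horizontal distance between each of tall_a, tall_b and rest below 0.19 m and x of each of tall_a, tall_b in the frame of rest below 0.01 m and linear speed of each of tall_a, tall_b below 0.04 m/s and angular speed of each of tall_a, tall_b below 0.8 rad/s and height (world z) of tall_b between 0.01 and 0.022 m and angle between short's own z axis and vertical between 0.5 and 0.75 rad and distance of short from where it was at the start of the episode below 0.02 m); the robot touches nothing.
It fails at once if a tall candle is lifted (its foot point comes more than 60 mm above the table) (height (world z) of any of tall_a, tall_b above 0.06 m).
It fails at once if a tall candle is dragged or carried more than 80 mm from where it stood (distance of any of tall_a, tall_b from where it was at the start of the episode above 0.08 m).
It fails at once if a tall candle is pinched or pushed hard (fingers press on it with more than 18 N) (contact force between the fingers and tall_a above 18 N or contact force between the fingers and tall_b above 18 N).
It fails at once if a tall candle is knocked down (more than 55 deg from upright) (angle between any of tall_a, tall_b's own z axis and vertical above 0.96 rad).
It fails at once if the short candle is moved more than 20 mm, or the bottle more than 30 mm (distance of short from where it was at the start of the episode above 0.02 m or distance of bottle from where it was at the start of the episode above 0.03 m).
It also fails if it takes over 54 s, if anything falls off the work surface, if the arm or the gripper's body presses on something with over 40 N, if the wrist force passes 120 N, or if a joint passes its speed limit or range.

## Robot

A 7-joint arm with a two-finger parallel gripper is mounted at the origin on a cart in front of the work surface, level with it; the furniture and walls round the work are solid. World frame = base frame: x ahead of the robot, y to its left, z up, the work surface at z = 0. Lengths are in m, angles in rad, forces in N, time in s.
With the tool pointing down it reaches from about 0.425 to 0.95 m from the base axis. Payload 4.7 kg.
Tool frame: the origin (TCP) lies on the centre line of the jaws, within the pads' length; the fingertips stand robot.nose_length ahead of it and the grasp point (between the pads) lies 8 mm behind it (robot.nose_length is the distance from the TCP to the fingertips, in m); z points along the fingers, x is the direction in which the jaws open and shut, and the axes are right-handed (so a half turn about z gives the same grasp; the last joint's range is limited). The gripper opens to 85 mm and grips with 20 to 120 N. Pads are 22 mm wide; open, the fingers measure 114 mm over their backs; the gripper's body (76 mm by 85 mm) begins 54 mm behind the grasp point. The pads swing forward as they close: fully open they stand 13 mm farther back than shut.
Start: joints at [1.229, 0.469, -0.049, 1.532, 0.024, 1.141, -0.082], TCP at [0.208, -0.642, 0.204] pointing down, gripper open.
Joint ranges: [-2.59, 2.59], [-0.33, 1.99], [-1.39, 1.29], [0.1, 2.45], [-1.04, 4.18], [0.21, 1.99], [-2.66, 2.66]. Speed limits (rad/s): [2.57, 2.57, 3.14, 3.14, 3.14, 3.14, 3.14].

## Interface

Orientations are given as [roll, pitch, yaw] about the fixed x, y, z axes, in that order (R = Rz(yaw) Ry(pitch) Rx(roll)).
In Python, from plant import robot gives the robot as it stands. Calls block until the motion is done:
- robot.goto(position, orientation): joint-space move of the TCP to a pose.
- robot.move_straight(position, vel=0.15, attitude=None, contact_N=None): straight line of the TCP; attitude=None keeps the orientation; vel is the mean speed in m/s. With contact_N (N) it stops when the force on the tool has changed by that much, and returns True; else False.
- robot.move_joints(angles): joint-space move.
- robot.grip(opening, strength=None): opening from 0.0 (shut) to 1.0 (fully open); strength is the grip in N (None keeps the last); returns when the fingers have stopped.
- robot.sleep(seconds).
- robot.inverse_kinematics(position, orientation): joint angles nearest the present ones, or None.
- robot.sense(): the state.
- robot.grab_frame(name): name is "side" or "top" or "wrist"; returns a dict with "image" (400x640x3 uint8, red, green, blue), "range_z" (400x640 float32, m along the optical axis (not along the pixel's ray), 0 where there is no reading), "fx", "fy", "cx", "cy" (pixels), "dist_coeffs" ([k1, k2, p1, p2, k3] as OpenCV has them; the pictures are not rectified), "R" (3x3) and "t" (3): a world point X has camera coordinates R X + t. Camera axes: x right, y down, z forward; pixel columns grow to the right and rows downward; lengths in m; the calibration is good to about 2 mm. A picture is of the moment at which its call begins.
A pose or a line that the arm cannot do raises robot.IKError and nothing moves.
- robot.close_job(): hands the job in, once; it reports no verdict.
The state is a dict: "t": time; "joint_pos": joint angles; "joint_velocities": joint speeds; "effort": joint torques, N m; "tcp_pos": TCP position; "tcp_rot": TCP orientation; "wrist_force": force on the tool from outside, world axes, zero at the start; "torque": the same for the moment, N m; "opening": opening from 0.0 (shut) to 1.0 (fully open).
Only numpy, scipy, OpenCV 4.12 (cv2) and the standard library are available. Lean on these libraries where they do the work, as an engineer would, in place of code of your own. Each camera call takes 0.05 s, during which the arm holds its last target.

## Working session

There is one attempt and no reset: what is moved stays moved. The work goes in short steps, each a Python script; the robot and the scene stay as the last script left them, time stands still between calls to the robot, and variables do not carry over. Pictures are saved under pics/ and viewed, and the job is handed in when it is done.

```bash
ls; mkdir -p pics; python3 - <<'E'
from plant import robot
import cv2,numpy as np
s=robot.sense(); print(s['t'],s['tcp_pos'],s['tcp_rot'],s['wrist_force'],s['opening'],robot.nose_length)
for n in ['side','top','wrist']:
    f=robot.grab_frame(n); cv2.imwrite(f'pics/{n}0.png',f['image'][:,:,::-1]); np.savez(f'{n}0.npz',**f)
    print(n,f['fx'],f['cx'],f['cy'],f['dist_coeffs'],f['R'],f['t'], -np.array(f['R']).T@f['t'])
E
```

```text
pics
0.0 [ 0.2075041  -0.64164148  0.20274221] [ 3.14151954e+00  1.97364454e-03 -1.25802842e+00] [ 0.19188767 -0.2042431  -0.57804938] 1.0027662152242574 0.011
side 500.2877985772385 322.60405008804963 197.72694993661113 [-0.0672862  0.         0.         0.         0.       ] [[-0.86859002 -0.49509179 -0.02086842]
 [-0.27028622  0.50864669 -0.81744963]
 [ 0.41532725 -0.70438815 -0.57562193]] [0.51294674 0.26131301 1.17786097] [0.02697197 0.95071103 0.90231722]
top 450.42421686741153 317.03533617630563 207.0724252854624 [-0.0303003  0.         0.         0.         0.       ] [[ 0.02090286 -0.99974446  0.00860718]
 [-0.98453652 -0.02208104 -0.17378226]
 [ 0.17392791 -0.00484153 -0.98474649]] [-0.01809489  0.58628488  1.14990708] [3.77596172e-01 4.22826608e-04 1.23440861e+00]
wrist 348.45781966624514 317.1956081647383 198.78963705519502 [0.01387062 0.         0.         0.         0.        ] [[ 0.30585318 -0.95207593 -0.00229251]
 [-0.90430348 -0.29125785  0.31209627]
 [-0.29780705 -0.09338251 -0.95004772]] [-0.67436132 -0.03869498  0.38175481] [ 0.28495283 -0.61766418  0.37321586]
```

View pics/side0.png

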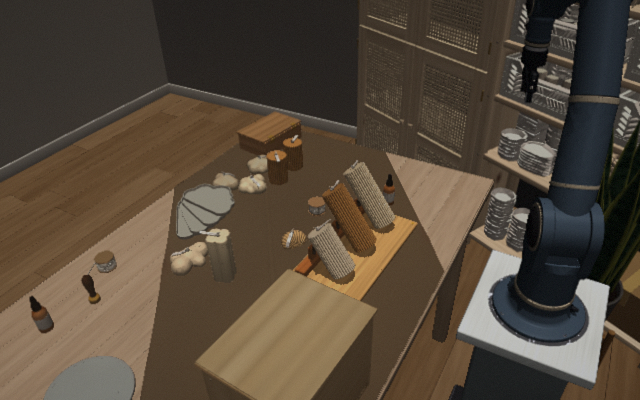

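View pics/top0.png

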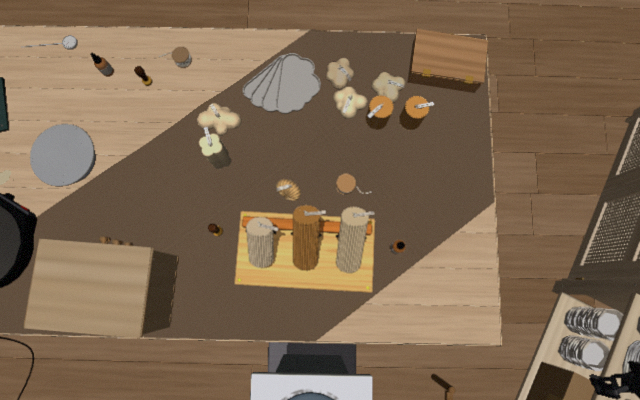

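The top view shows the rest at about (305,250), with its lean direction pointing away from the robot. From left to right the candles are short (260,240), tall brown (306,240) and tall grey (352,240). The shell is at (288,189) and a tin at (346,183), both behind the rest. Next I'll measure them.

```bash
cat > h.py <<'E'
import numpy as np,cv2
def load(n): return dict(np.load(n))
def K(f): return np.array([[f['fx'],0,f['cx']],[0,f['fy'],f['cy']],[0,0,1]],float)
def norm(f,px):
    return cv2.undistortPoints(np.asarray(px,np.float64).reshape(-1,1,2),K(f),np.asarray(f['dist_coeffs'],float)).reshape(-1,2)
def plane(f,px,z):
    n=norm(f,px); d=np.c_[n,np.ones(len(n))]@np.asarray(f['R']); c=-np.asarray(f['R']).T@np.asarray(f['t'])
    return c+d*((z-c[2])/d[:,2])[:,None]
def cloud(f,mask=None):
    Z=f['range_z']; m=Z>0
    if mask is not None: m&=mask>0
    v,u=np.nonzero(m); n=norm(f,np.c_[u,v]); P=np.c_[n,np.ones(len(n))]*Z[v,u][:,None]
    return (P-np.asarray(f['t']))@np.asarray(f['R']),u,v
def proj(f,X):
    p,_=cv2.projectPoints(np.asarray(X,float).reshape(-1,1,3),cv2.Rodrigues(np.asarray(f['R'],float))[0],np.asarray(f['t'],float),K(f),np.asarray(f['dist_coeffs'],float)); return p.reshape(-1,2)
E
python3 - <<'E'
from h import *
f=load('top0.npz')
im=f['image'][:,:,::-1].copy()
cv2.imwrite('pics/topz.png',cv2.resize(im[165:305,200:420],None,fx=3.6,fy=3.6,interpolation=cv2.INTER_CUBIC))
g=load('side0.npz');im2=g['image'][:,:,::-1].copy()
cv2.imwrite('pics/sidez.png',cv2.resize(im2[150:310,250:440],None,fx=3.6,fy=3.6,interpolation=cv2.INTER_CUBIC))
hsv=cv2.cvtColor(im,cv2.COLOR_BGR2HSV)
for p in [(250,277),(300,282),(330,280),(265,225),(240,260)]: print(p,hsv[p[1],p[0]])
P,u,v=cloud(f)
img=np.zeros((400,640));img[v,u]=P[:,2]
print(np.round(img[200:300:6,230:390:8]*1000).astype(int))
E
```

```text
(250, 277) [ 17 145 210]
(300, 282) [ 18 137 207]
(330, 280) [ 19 129 214]
(265, 225) [ 14  36 158]
(240, 260) [ 23 121 208]
[[ -2   2   4   0   3   3   1   3   9   1   1   2  -1   1  -1  -1   3  -1
    2   2]
 [ -1   6   2  -1   0  -3   3   2   2  -2 160   0   6   3  -4   1   2  -3
    4   4]
 [ -4  -1  19  11   0   2   3   4 175 171 171 176  -1   2  -2 172 170   1
    2  -1]
 [  1   0  37 120 120  34  12  16 187 183 182 183  17  13 187 184 180 181
   -5   3]
 [  6  -3  38 130 136 132  34  34 171 193 195 171  38  37 175 196 192 190
   16   0]
 [  3   2  95 140 140 141  13  25 152 178 178 156  36  41 161 185 185 163
   15  -3]
 [  3   5  15 153 151 129  18  18 132 156 159 139  20  11 151 169 166  17
   14   2]
 [  3   3  13 137 137   0  14  15 113 141 139 108  17  13 130 148 147  16
    0   0]
 [  1  15  16 110 114 103  13  12  93 121 118  87  14  15 110 131 130  20
    2   3]
 [  1  11  13  93  92  82  11  16  72 106 101  17  16  15  99 115 108  14
    0   0]
 [  2  13  12  73  72  58  17  16  55  82  83  15  15  11  86  91  84  10
    0   2]
 [  2  12  18  54  57  20  16  16  15  63  62  14  15  16  60  77  62  18
   -4  -1]
 [  1  15  10  13  15  12  16  17  17  13  11  15  12  14  13  55  17  12
    2   1]
 [  2  15   9  18  16  14  17  16  11  18  17  10  18  15  18  18  13  15
    3   4]
 [  1  -3  14  12  14  16  15  20  13  16  15  11  17  19  15   9  11  14
    4   3]
 [ -3   0   6   6   1   2   6   3   4  -1  -1  -2   3  -2   1  12  19  12
    3   0]
 [  3   0   1   1   2   2   0   2   0  -1   5   3   4   0   5  -1   1   0
   -5  -3]]
```

View pics/topz.png

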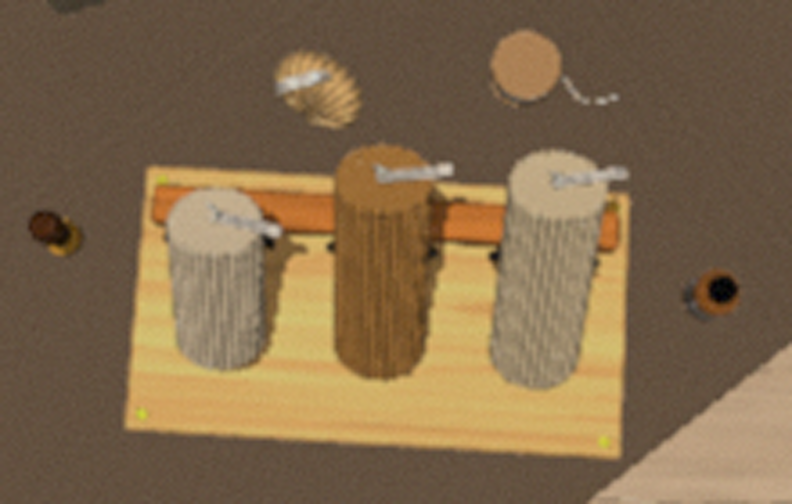

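View pics/sidez.png

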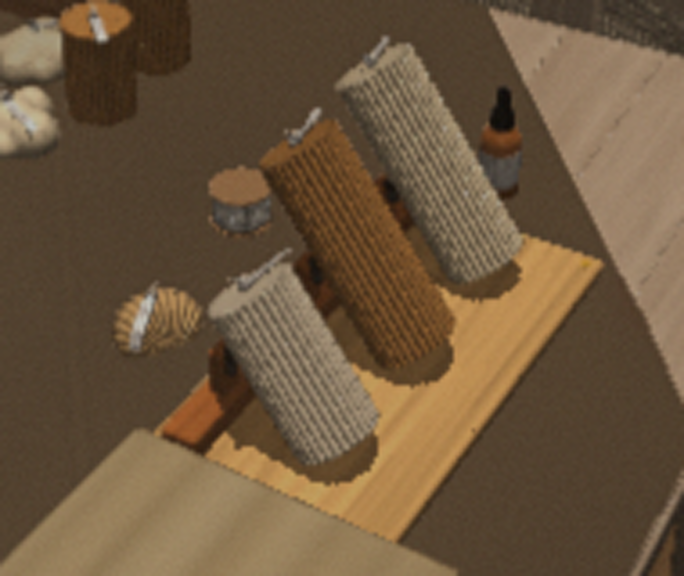

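```bash
python3 - <<'E'
from h import *
f=load('top0.npz')
hsv=cv2.cvtColor(f['image'][:,:,::-1].copy(),cv2.COLOR_BGR2HSV)
P,u,v=cloud(f)
m=cv2.inRange(hsv,(12,85,130),(28,255,255)); m[:205]=0;m[300:]=0;m[:,:225]=0;m[:,385:]=0
k,l,st,c=cv2.connectedComponentsWithStats(m); print(st)
# outline of board at front: points
cnt=np.argwhere(m)[:,::-1]
hull=cv2.convexHull(cnt.astype(np.int32)).reshape(-1,2)
B=plane(f,hull,0.015)
r=cv2.minAreaRect((B[:,:2]*1000).astype(np.float32));print(r,cv2.boxPoints(r))
# candle clouds
for nm,(u0,u1) in dict(left=(243,278),mid=(288,324),right=(333,372)).items():
    s=(u>=u0)&(u<=u1)&(v>200)&(v<280)&(P[:,2]>.06)
    Q=P[s]; 
    print(nm,len(Q),'y',np.percentile(Q[:,1],[1,50,99]),'x',np.percentile(Q[:,0],[1,99]),'z',np.percentile(Q[:,2],[99]))
    # top face: plane with normal (sin35 , cos35) 
    # ridge line: top-side line fit
    hh=Q[Q[:,2]>.09]
# other objects
for nm,(u0,u1,v0,v1,z0) in dict(shell=(270,305,172,204,.01),tin=(330,375,168,197,.01),stamp=(200,228,218,240,.01),bottle=(386,410,236,258,.01)).items():
    s=(u>=u0)&(u<=u1)&(v>v0)&(v<v1)&(P[:,2]>z0); Q=P[s]
    print(nm,len(Q),Q.min(0) if len(Q) else '',Q.max(0) if len(Q) else '')
E
```

```text
[[     0      0    640    400 249310]
 [   234    205    141     88   6585]
 [   348    207      1      1      1]
 [   353    206      1      1      1]
 [   294    224      1      2      2]
 [   304    226      3     20     26]
 [   309    226      7     24     44]
 [   351    228      1      1      1]
 [   314    232      3      4      6]
 [   349    235      1      1      1]
 [   316    238      1      4      4]
 [   363    238      1      1      1]
 [   346    241      1      1      1]
 [   344    250      1      1      1]
 [   349    250      1      1      1]
 [   297    252      1      1      1]
 [   356    253      1      1      1]
 [   315    257      1      1      1]
 [   342    259      1      1      1]
 [   345    261      1      1      1]
 [   382    287      3      3      3]
 [   380    290      1      1      1]
 [   377    292      2      3      3]
 [   373    294      3      3      3]]
((482.61279296875, 8.022705078125), (402.099365234375, 239.9584503173828), 87.70957946777344) [[ 354.69452 -188.07143]
 [ 594.46124 -197.6613 ]
 [ 610.53107  204.11684]
 [ 370.76434  213.70671]]
left 1142 y [0.0976931  0.13334396 0.16751085] x [0.43205663 0.54324871] z [0.15163265]
mid 1539 y [-0.01426753  0.02014034  0.05373022] x [0.42911572 0.56705203] z [0.1925964]
right 1577 y [-0.12693917 -0.09120215 -0.06030867] x [0.42398382 0.56486329] z [0.1960907]
shell 337 [0.61390062 0.04207407 0.01035662] [0.67079342 0.10697697 0.04361491]
tin 305 [ 0.63242791 -0.12685559  0.01051703] [ 0.68366503 -0.05842747  0.04457841]
stamp 127 [0.5087123  0.25179334 0.010472  ] [0.53495575 0.27689452 0.08782554]
bottle 176 [ 0.46876382 -0.23874246  0.01036554] [ 0.50319448 -0.20328022  0.10701362]
```

The zooms show board corners at about (241,212), (375,219), (372,292) and (235,284). The short candle is on the left, brown in the middle and grey on the right. The shell and tin sit directly behind the tall candles' side.

```bash
python3 - <<'E'
from h import *
f=load('top0.npz'); g=load('side0.npz')
c=np.array([(148,168),(629,194),(620,457),(126,430)])/3.6+[200,165]-0.36
B=plane(f,c,.015); print(B.round(4)); 
for i in range(4): print(np.linalg.norm(B[i]-B[(i+1)%4]))
o=B.mean(0); print('centre',o)
yv=(B[0]-B[1]+B[3]-B[2])[:2]; yv/=np.linalg.norm(yv); xv=np.array([yv[1],-yv[0]]); print('yaw',np.arctan2(xv[1],xv[0]))
P,u,v=cloud(f);Pg,ug,vg=cloud(g)
loc=lambda Q:np.c_[(Q[:,:2]-o[:2])@xv,(Q[:,:2]-o[:2])@yv,Q[:,2]]
L=loc(P);Lg=loc(Pg)
th=np.radians(35)
for nm,A in (('top',L),('side',Lg)):
  for cn,yc in (('left',.115),('mid',0),('right',-.115)):
    Q=A[(abs(A[:,1]-yc)<.055)&(A[:,2]>.05)&(A[:,0]>-.07)&(A[:,0]<.16)]
    s=(Q[:,0])*np.sin(th)+(Q[:,2]-.015)*np.cos(th)   # along axis
    r=-(Q[:,0])*np.cos(th)+(Q[:,2]-.015)*np.sin(th)  # toward up side
    topm=(s>s.max()-.06)
    h,e=np.histogram(s,bins=np.arange(0.02,.22,.004)); 
    print(nm,cn,'y',np.percentile(Q[:,1],[2,98]).round(4),'r',np.percentile(r,[1,50,99]).round(4)); print(dict(zip((e[:-1]*1000).astype(int),h)))
    # y-mid by position along
    for a in (.05,.09,.13,.16):
        w=abs(s-a)<.015
        if w.sum()>20: print('  ',a,np.percentile(Q[w,1],[2,98]).mean().round(4),np.ptp(np.percentile(Q[w,1],[2,98])).round(4))
E
```

```text
[[ 0.5765  0.2034  0.015 ]
 [ 0.5646 -0.1634  0.015 ]
 [ 0.3674 -0.1566  0.015 ]
 [ 0.3793  0.21    0.015 ]]
0.36693076955022413
0.19736585974057452
0.36675378120586194
0.19727005768467265
centre [0.47194632 0.02335024 0.015     ]
yaw -0.032504961335080344
top left y [0.0806 0.1434] r [0.0053 0.0543 0.0662]
{np.int64(20): np.int64(23), np.int64(24): np.int64(26), np.int64(28): np.int64(23), np.int64(32): np.int64(24), np.int64(36): np.int64(22), np.int64(40): np.int64(25), np.int64(44): np.int64(28), np.int64(48): np.int64(26), np.int64(52): np.int64(26), np.int64(56): np.int64(29), np.int64(60): np.int64(23), np.int64(64): np.int64(23), np.int64(68): np.int64(22), np.int64(72): np.int64(35), np.int64(76): np.int64(24), np.int64(80): np.int64(29), np.int64(84): np.int64(34), np.int64(88): np.int64(34), np.int64(92): np.int64(22), np.int64(96): np.int64(35), np.int64(100): np.int64(24), np.int64(104): np.int64(36), np.int64(108): np.int64(26), np.int64(112): np.int64(27), np.int64(116): np.int64(34), np.int64(120): np.int64(224), np.int64(124): np.int64(182), np.int64(128): np.int64(2
[... 7627 characters left out ...]
4(34), np.int64(132): np.int64(36), np.int64(136): np.int64(35), np.int64(139): np.int64(35), np.int64(144): np.int64(32), np.int64(148): np.int64(37), np.int64(152): np.int64(31), np.int64(156): np.int64(34), np.int64(160): np.int64(37), np.int64(164): np.int64(36), np.int64(167): np.int64(37), np.int64(172): np.int64(31), np.int64(176): np.int64(60), np.int64(180): np.int64(58), np.int64(184): np.int64(16), np.int64(188): np.int64(3), np.int64(192): np.int64(0), np.int64(195): np.int64(0), np.int64(199): np.int64(0), np.int64(204): np.int64(0), np.int64(208): np.int64(0), np.int64(212): np.int64(0)}
   0.05 -0.1055 0.0484
   0.09 -0.1061 0.0518
   0.13 -0.1057 0.0485
   0.16 -0.1051 0.0467
```

Both views fit the given geometry. In the rest frame, axial length puts tall_b (176 mm) in the middle at y≈0 and tall_a (180 mm) on the right at y≈-0.115. The short candle is on the left, and the board measures 367×197 mm against 370×200. I'll push with shut fingers tilted about 0.45 rad, so that the contact normal follows the edge's arc. First I'll check IK for that plan.

```bash
cat > plan.py <<'E'
import numpy as np
from scipy.spatial.transform import Rotation as Rot
o=np.array([.4719,.0234]); psi=-0.0325
xv=np.array([np.cos(psi),np.sin(psi),0]); yv=np.array([-np.sin(psi),np.cos(psi),0]); zv=np.array([0,0,1.])
W=lambda x,y,z: np.r_[o,0]+x*xv+y*yv+z*zv
a=0.455
tz=-np.sin(a)*xv-np.cos(a)*zv; ty=-np.cos(a)*xv+np.sin(a)*zv; tx=np.cross(ty,tz)
rpy=Rot.from_matrix(np.c_[tx,ty,tz]).as_euler('xyz')
def edge(L,y,th=np.radians(35)): return W(L*np.sin(th),y,.015+L*np.cos(th))
def tcp(E,nose,below=.015,half=.011): return E+(below-nose)*tz-half*ty   # contact 'below' above the tip
C=dict(a=(.180,-.1145),b=(.176,-.001))
E
python3 - <<'E'
from plan import *
from plant import robot
robot.grip(0.0)
s=robot.sense();print(s['t'],s['opening'],robot.nose_length,rpy)
print('via',robot.inverse_kinematics(W(.19,-.28,.30),rpy))
for k,(L,y) in C.items():
    T=tcp(edge(L,y),robot.nose_length); print(k,edge(L,y).round(3),T.round(3))
    for d in (-.045,0,.058): print(d,(T+d*ty).round(3),robot.inverse_kinematics(T+d*ty,rpy))
    print('hi',robot.inverse_kinematics(T-.045*ty+.12*zv,rpy))
E
```

```text
0.9167 -0.0007641570167227967 0.011 [ 2.68659265  0.         -1.60329633]
via [ 0.32677526  0.75207196 -0.12309577  0.91201681  0.17607597  1.92759068
 -1.361594  ]
a [ 0.571 -0.094  0.162] [ 0.579 -0.095  0.154]
-0.045 [ 0.62  -0.096  0.134] [ 0.19540817  0.72221853 -0.20303524  1.34868558  0.12431464  1.53999027
 -1.62504705]
0 [ 0.579 -0.095  0.154] [ 0.21962839  0.64233885 -0.22389002  1.45037544  0.12289797  1.52004354
 -1.62989626]
0.058 [ 0.527 -0.093  0.18 ] [ 0.25452185  0.54090644 -0.25278396  1.56825018  0.11799159  1.50544782
 -1.63186947]
hi [ 0.20978872  0.63840761 -0.23636418  1.22363311  0.12159813  1.75016242
 -1.62317649]
b [0.573 0.019 0.159] [0.581 0.019 0.151]
-0.045 [0.621 0.018 0.131] [ 0.10969137  0.72855413 -0.30738967  1.36183509  0.1146955   1.52756216
 -1.80392782]
0 [0.581 0.019 0.151] [ 0.13857384  0.65137526 -0.34208357  1.46252292  0.11038722  1.50752043
 -1.8196718 ]
0.058 [0.529 0.021 0.176] [ 0.18108925  0.55355256 -0.391496    1.57928113  0.09972401  1.49236508
 -1.83632391]
hi [ 0.12902523  0.64442128 -0.35322928  1.23847409  0.10711679  1.73696224
 -1.81479534]
```

```bash
python3 - <<'E'
from plan import *
from plant import robot
import cv2
robot.goto(W(.19,-.28,.30),rpy)
L,y=C['a'];T=tcp(edge(L,y),robot.nose_length)
S=T-.045*ty
robot.move_straight(S+.12*zv,vel=.15)
robot.move_straight(S,vel=.12)
s=robot.sense();print(s['t'],s['tcp_pos'],S,s['wrist_force'])
for n in ('side','top'):
    f=robot.grab_frame(n); np.savez(n+'1.npz',**f)
f1=np.load('side1.npz')['image'][100:300,220:480,::-1];f2=np.load('top1.npz')['image'][150:310,200:420,::-1]
cv2.imwrite('pics/s1.png',cv2.resize(f1,None,fx=3,fy=3)); cv2.imwrite('pics/t1.png',cv2.resize(f2,None,fx=3,fy=3))
E
```

```text
5.5667 [ 0.62051827 -0.09597796  0.13512791] [ 0.61988778 -0.09597179  0.13424443] [ 0.48246458  0.09049093 -0.28685868]
```

View pics/s1.png

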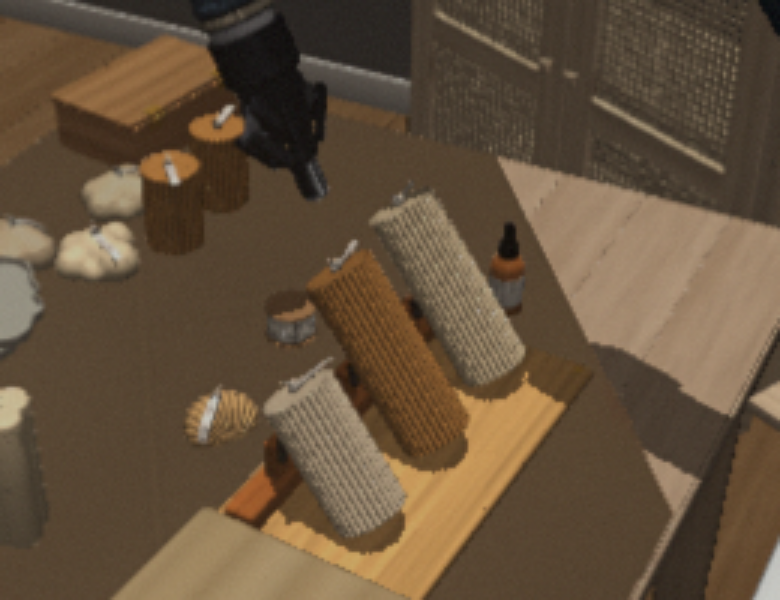

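View pics/t1.png

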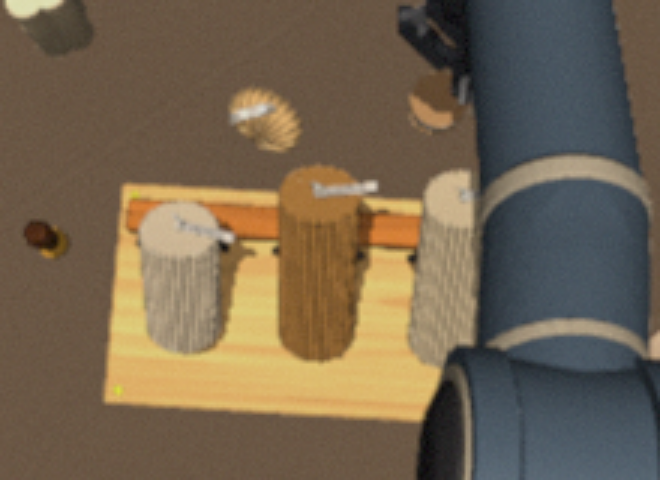

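The side view shows the fingertip at about (320,195), just out beyond the grey candle's top edge at (380,225) and clear of everything. The pose is as planned, so I'll push tall_a slowly in steps, watching the force.

```bash
cat > push.py <<'E'
from plan import *
from plant import robot
import sys,cv2
def push(k,end=.060):
    L,y=C[k];T=tcp(edge(L,y),robot.nose_length)
    f0=np.array(robot.sense()['wrist_force'])
    for d in list(np.arange(-.015,end-.012,.012))+[end-.012,end-.008,end-.004,end]:
        hit=robot.move_straight(T+d*ty,vel=.03 if d<.03 else .02,contact_N=8)
        s=robot.sense(); df=np.array(s['wrist_force'])-f0
        print(round(s['t'],2),round(d,3),hit,df.round(2),'along',round(df@ty,2))
        if hit: break
    robot.move_straight(T-.05*ty,vel=.15)
    for n in ('side',):
        f=robot.grab_frame(n); np.savez(n+'_'+k+'.npz',**f)
        cv2.imwrite(f'pics/{n}_{k}.png',cv2.resize(f['image'][100:300,220:480,::-1],None,fx=3,fy=3))
    print(robot.sense()['t'])
E
python3 -c "
from push import *
push('a')"
```

```text
6.82 -0.015 False [1.72 0.6  0.38] along -1.36
7.37 -0.003 False [ 0.59  0.43 -0.59] along -0.77
7.92 0.009 False [0.93 0.82 0.93] along -0.4
8.47 0.021 False [1.19 1.12 0.95] along -0.62
9.22 0.033 False [ 0.62 -0.45  0.21] along -0.48
9.97 0.045 False [ 0.88  0.55 -0.12] along -0.83
10.27 0.048 False [1.3  0.39 0.05] along -1.13
10.62 0.052 False [1.02 0.23 0.46] along -0.71
10.97 0.056 False [ 0.83 -0.32  0.15] along -0.68
11.32 0.06 False [0.85 0.69 0.12] along -0.69
12.25
```

View pics/side_a.png

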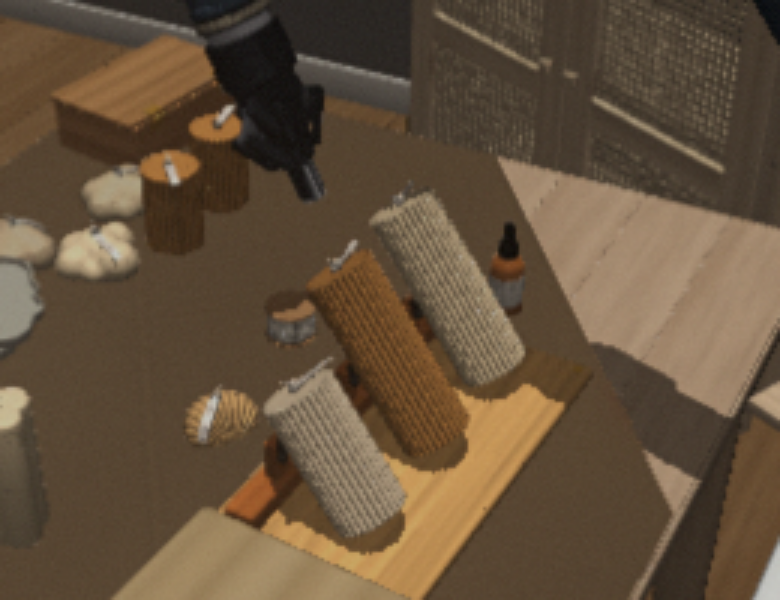

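tall_a is still leaning. Either it rolled back short of tipping or there was little contact. I'll go again and look while the fingers are still in the push pose.

```bash
python3 - <<'E'
from push import *
L,y=C['a'];T=tcp(edge(L,y),robot.nose_length)
robot.move_straight(T+.01*ty,vel=.1,contact_N=8)
print(robot.move_straight(T+.060*ty,vel=.04,contact_N=8))
s=robot.sense();print(s['t'],s['tcp_pos'],T+.06*ty,s['wrist_force'])
f=robot.grab_frame('side'); np.savez('side2.npz',**f)
cv2.imwrite('pics/s2.png',cv2.resize(f['image'][130:260,280:460,::-1],None,fx=4.2,fy=4.2))
E
```

```text
False
14.4 [ 0.52572282 -0.09287666  0.18019151] [ 0.52562017 -0.09290702  0.18038798] [-1.02579081  0.31773011 -0.28761751]
```

View pics/s2.png

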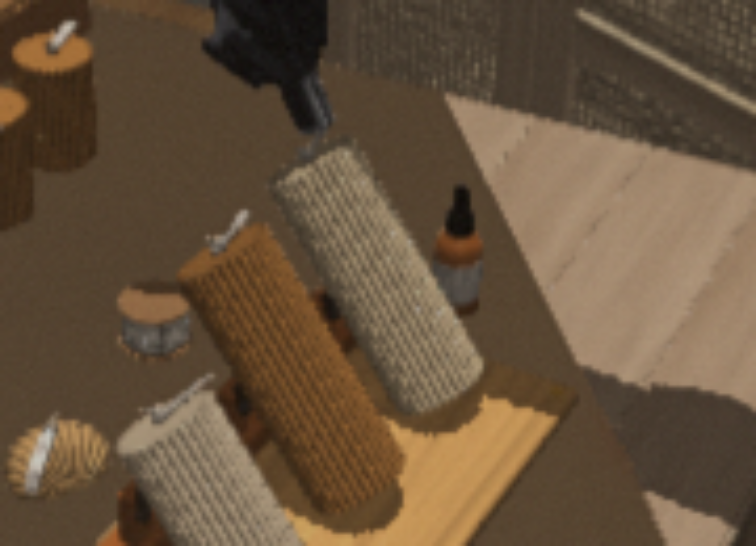

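The fingertips (about 318,128) are above the candle's top (318,150) and passed over it without touching. They must be higher than I assumed, so I'll measure the real tip from the point clouds, at the standoff and here.

```bash
python3 - <<'E'
from h import *
from plan import *
for fn,t in (('side1.npz',[0.62051827,-0.09597796,0.13512791]),('side2.npz',[0.52572282,-0.09287666,0.18019151])):
    f=load(fn); P,u,v=cloud(f); im=f['image'][v,u]
    D=P-np.array(t); l=np.c_[D@tx,D@ty,D@tz]
    print(fn,'tcp px',proj(f,t),'tip px',proj(f,np.array(t)+.011*tz))
    s=(abs(l[:,0])<.04)&(abs(l[:,1])<.05)&(l[:,2]>-.09)&(l[:,2]<.04)
    dark=im.max(1)<110
    q=s&dark
    for z0 in np.arange(-.06,.04,.008):
        w=q&(abs(l[:,2]-z0)<.004)
        if w.sum()>3: print(round(z0,3),w.sum(),'x',l[w,0].min().round(3),l[w,0].max().round(3),'y',l[w,1].min().round(3),l[w,1].max().round(3),'px',u[w].mean().round(),v[w].mean().round())
E
```

```text
side1.npz tcp px [[329.15539907 174.67685407]] tip px [[330.65327458 178.04628178]]
-0.06 32 x -0.017 0.018 y -0.006 0.014 px 322.0 157.0
-0.052 26 x -0.014 0.012 y -0.007 0.015 px 323.0 159.0
-0.044 25 x -0.016 0.013 y -0.006 0.013 px 324.0 162.0
-0.036 23 x -0.011 0.007 y -0.005 0.014 px 326.0 164.0
-0.028 5 x -0.007 -0.001 y -0.008 0.009 px 324.0 166.0
side2.npz tcp px [[358.88513489 169.99214754]] tip px [[360.3791293  173.53968395]]
-0.06 28 x -0.016 0.01 y -0.005 0.014 px 351.0 151.0
-0.052 32 x -0.016 0.015 y -0.006 0.014 px 353.0 153.0
-0.044 32 x -0.015 0.015 y -0.008 0.015 px 354.0 156.0
-0.036 22 x -0.014 0.006 y -0.004 0.015 px 355.0 159.0
-0.028 9 x -0.007 -0.001 y -0.011 0.009 px 354.0 161.0
-0.02 6 x -0.008 0.002 y -0.017 -0.01 px 352.0 165.0
-0.012 54 x -0.031 0.037 y -0.029 0.018 px 357.0 165.0
-0.004 53 x -0.032 0.029 y -0.046 0.02 px 350.0 172.0
0.004 25 x -0.034 0.015 y -0.034 0.02 px 354.0 175.0
0.012 27 x -0.034 0.018 y -0.038 0.022 px 354.0 178.0
0.02 27 x -0.034 0.018 y -0.037 0.02 px 356.0 180.0
0.028 27 x -0.034 0.012 y -0.031 0.021 px 356.0 184.0
0.036 20 x -0.032 -0.013 y -0.032 0.022 px 357.0 186.0
```

The cloud puts the last finger returns about 30 mm behind the TCP, where I expected them 11 mm ahead. I'll check without the colour filter and with a second view before using that number.

```bash
python3 - <<'E'
from h import *
from plan import *
from plant import robot
L,y=C['a'];T=tcp(edge(L,y),robot.nose_length)
# back off to the clear standoff
robot.move_straight(T-.045*ty,vel=.15)
s=robot.sense(); t=np.array(s['tcp_pos']); Rm=Rot.from_euler('xyz',s['tcp_rot']).as_matrix(); print(s['t'],s['opening'],t, (Rm-np.c_[tx,ty,tz]).max())
for n in ('side','wrist'):
    f=robot.grab_frame(n); np.savez(n+'3.npz',**f); P,u,v=cloud(f); l=(P-t)@Rm
    print(n,'tcp px',proj(f,t),'tip',proj(f,t+.011*Rm[:,2]),'-30mm',proj(f,t-.03*Rm[:,2]))
    q=(abs(l[:,0])<.03)&(abs(l[:,1])<.03)&(l[:,2]>-.08)&(l[:,2]<.05)
    for z0 in np.arange(-.06,.05,.006):
        w=q&(abs(l[:,2]-z0)<.003)
        if w.sum()>1: print(round(z0,3),w.sum(),'x',l[w,0].min().round(3),l[w,0].max().round(3),'y',l[w,1].min().round(3),l[w,1].max().round(3),'px',u[w].mean().round(),v[w].mean().round(), f['image'][v[w],u[w]].mean(0).round())
    im=f['image'][:,:,::-1].copy()
    if n=='side': cv2.imwrite('pics/s3.png',cv2.resize(im[130:210,270:390],None,fx=6,fy=6,interpolation=cv2.INTER_NEAREST))
    else: cv2.imwrite('pics/w3.png',im)
E
```

```text
15.3 -0.002147669737176208 [ 0.61954976 -0.09602312  0.13443163] 0.0003926694502332517
side tcp px [[329.46342557 174.96082464]] tip [[330.96194719 178.32915183]] -30mm [[325.33855217 165.69051397]]
-0.06 22 x -0.016 0.012 y -0.005 0.016 px 322.0 157.0 [47. 42. 39.]
-0.054 18 x -0.015 0.013 y -0.007 0.013 px 322.0 159.0 [43. 39. 36.]
-0.048 22 x -0.015 0.014 y -0.006 0.013 px 324.0 160.0 [46. 42. 40.]
-0.042 20 x -0.015 0.016 y -0.005 0.013 px 324.0 162.0 [43. 39. 37.]
-0.036 15 x -0.013 0.009 y -0.005 0.015 px 325.0 164.0 [53. 48. 45.]
-0.03 9 x -0.005 0.008 y -0.007 0.012 px 326.0 165.0 [67. 60. 55.]
wrist tcp px [[317.20983722 242.10265272]] tip [[317.23601091 233.79043239]] -30mm [[317.12095962 270.33395661]]
-0.06 482 x -0.013 0.014 y -0.013 -0.007 px 318.0 286.0 [70. 62. 58.]
-0.054 574 x -0.013 0.014 y -0.013 -0.007 px 317.0 280.0 [67. 58. 53.]
-0.048 519 x -0.013 0.014 y -0.013 -0.006 px 318.0 272.0 [71. 60. 55.]
-0.042 449 x -0.013 0.014 y -0.013 -0.007 px 317.0 264.0 [73. 61. 54.]
-0.036 304 x -0.012 0.013 y -0.012 -0.007 px 318.0 257.0 [80. 67. 60.]
-0.03 15 x -0.006 0.007 y -0.012 -0.011 px 318.0 250.0 [94. 76. 67.]
```

View pics/s3.png

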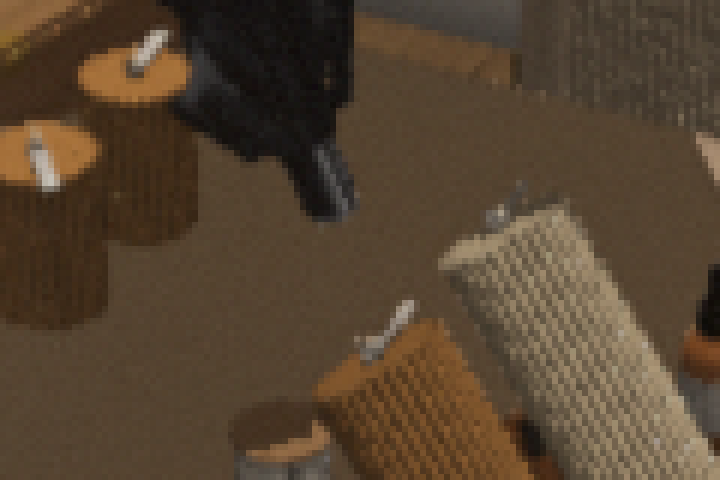

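View pics/w3.png

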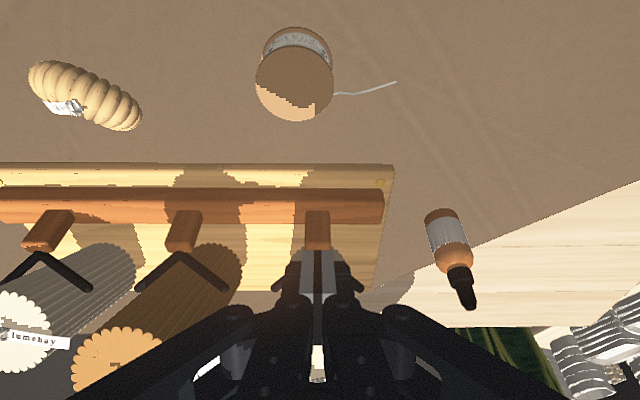

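Side and wrist views agree: the shut fingertips end about 32 mm *behind* the reported TCP (sideways about ±13 mm, centred), not 11 mm ahead as `nose_length` states. That explains the pass over the top, and nothing was touched. I'll use the measured value and repeat.

```bash
cat > push.py <<'E'
from plan import *
from plant import robot
import sys,cv2
NOSE=-0.032
def target(k): 
    L,y=C[k]; return tcp(edge(L,y),NOSE,below=.017,half=.013)
def look(n,tag):
    f=robot.grab_frame(n); np.savez(f'{n}_{tag}.npz',**f)
    c=f['image'][100:300,220:480,::-1] if n=='side' else f['image'][150:310,200:420,::-1]
    cv2.imwrite(f'pics/{n}_{tag}.png',cv2.resize(c,None,fx=3,fy=3))
E
python3 - <<'E'
from push import *
T=target('a')
robot.move_straight(T-.04*ty,vel=.1)
f0=np.array(robot.sense()['wrist_force'])
for d in (-.01,0,.01,.03):
    hit=robot.move_straight(T+d*ty,vel=.04,contact_N=8)
    s=robot.sense(); df=np.array(s['wrist_force'])-f0
    print(round(s['t'],2),d,hit,df.round(2),'along',round(df@ty,2))
look('side','a2')
E
```

```text
16.9 -0.01 False [-0.44  1.22 -1.4 ] along -0.19
17.3 0 False [-0.16  0.42 -1.6 ] along -0.55
17.7 0.01 False [ 0.74  0.15 -0.84] along -1.03
18.35 0.03 False [ 0.71  0.1  -0.6 ] along -0.9
```

View pics/side_a2.png

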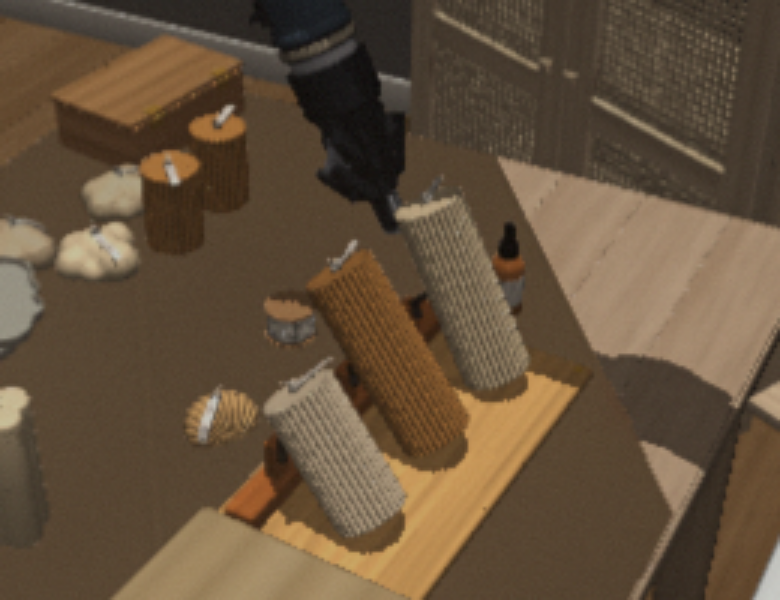

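The fingers (about 390,215) now meet tall_a at its top edge and it is rocking back. I'll continue to the tipping point.

```bash
python3 - <<'E'
from push import *
T=target('a')
f0=np.array(robot.sense()['wrist_force'])
for d in (.045,.053,.058):
    hit=robot.move_straight(T+d*ty,vel=.03,contact_N=8)
    s=robot.sense(); df=np.array(s['wrist_force'])-f0
    print(round(s['t'],2),d,hit,'along',round(df@ty,2))
robot.sleep(.3)
look('side','a3')
E
```

```text
19.05 0.045 False along 1.0
19.47 0.053 False along 1.01
19.78 0.058 False along -0.01
```

View pics/side_a3.png

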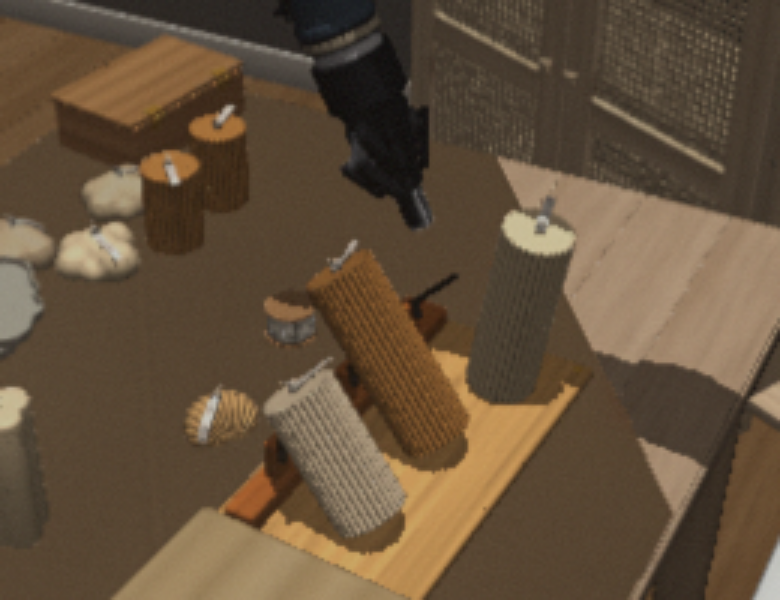

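tall_a has tipped back and is rocking at (525,310). I'll back off and move to tall_b while it settles, then check.

```bash
python3 - <<'E'
from push import *
T=target('a')
robot.move_straight(T-.04*ty,vel=.15)
T=target('b')
robot.move_straight(T-.04*ty,vel=.1)
robot.sleep(1.0)
print(robot.sense()['t'])
look('side','b1')
E
```

```text
23.2167
```

View pics/side_b1.png

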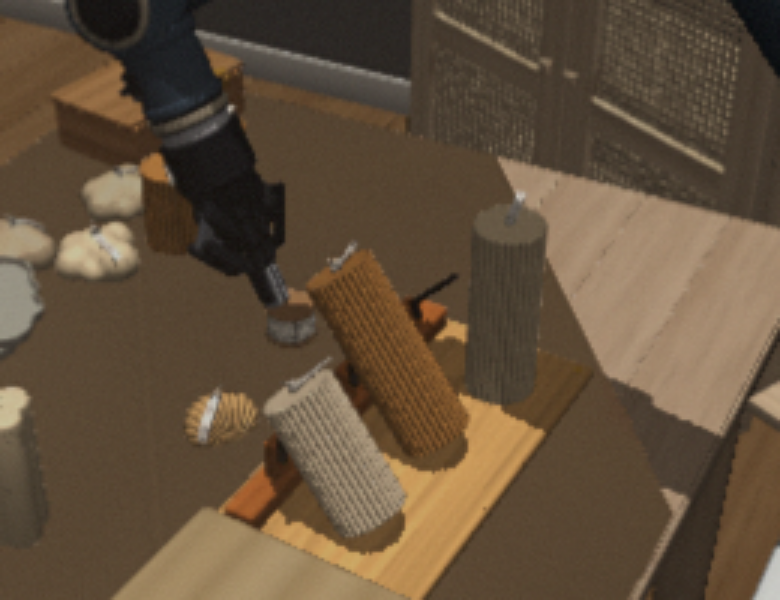

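tall_a stands upright at (505,310). The fingers (270,290) are just outside tall_b's top edge (315,290), so I'll push tall_b the same way.

```bash
python3 - <<'E'
from push import *
T=target('b')
for d in (0,.03,.045,.053,.058):
    hit=robot.move_straight(T+d*ty,vel=.04 if d<.04 else .03,contact_N=8)
    s=robot.sense(); print(round(s['t'],2),d,hit)
    if hit: break
robot.sleep(.3)
look('side','b2')
E
```

```text
24.42 0 False
25.32 0.03 False
25.97 0.045 False
26.38 0.053 False
26.7 0.058 False
```

View pics/side_b2.png

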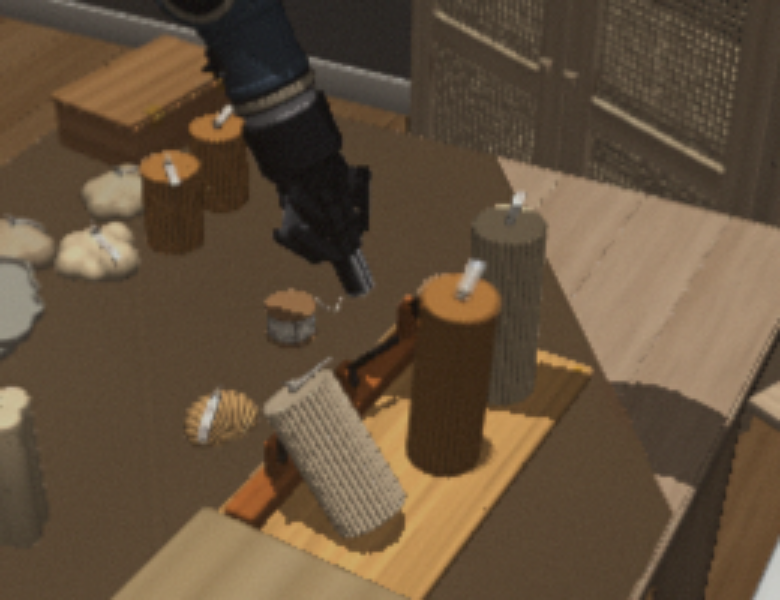

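tall_b has tipped back too and is rocking at (455,370). I'll retreat, let it settle, then measure the final tilt and heights.

```bash
python3 - <<'E'
from push import *
from h import *
T=target('b')
robot.move_straight(T-.05*ty,vel=.15)
robot.move_straight(T-.05*ty+.10*zv,vel=.15)
robot.sleep(3.5)
look('side','c1'); robot.sleep(.5); look('side','c2'); look('top','c2')
s=robot.sense(); print(s['t'],s['wrist_force'])
A=load('side_c1.npz');B=load('side_c2.npz');Z=load('side0.npz')
d=cv2.absdiff(A['image'],B['image']).max(2); print('moving px',(d[150:300,290:420]>40).sum())
f=B; P,u,v=cloud(f); l=np.c_[(P-np.r_[o,0])@xv,(P-np.r_[o,0])@yv,P[:,2]]
for k,yc,h in (('a',-.1145,.195),('b',-.001,.191)):
    q=(abs(l[:,1]-yc)<.045)&(abs(l[:,0]+.033)<.045)
    t=q&(abs(l[:,2]-h)<.008); 
    c=np.linalg.lstsq(np.c_[l[t,0],l[t,1],np.ones(t.sum())],l[t,2],rcond=None)[0]
    print(k,t.sum(),'top centre',l[t].mean(0).round(4),'spec z',h,'tilt(top plane)',np.hypot(c[0],c[1]).round(3))
    # side wall: circle centre at several heights
    for z0 in (.05,.09,.13,.17):
        w=q&(abs(l[:,2]-z0)<.012); xx=l[w,:2]; 
        s_=np.linalg.lstsq(np.c_[2*xx,np.ones(len(xx))],(xx**2).sum(1),rcond=None)[0]; print('   z',z0,len(xx),'axis',s_[:2].round(4),'r',np.sqrt(s_[2]+s_[:2]@s_[:2]).round(4))
# short candle change, other objects change
def grp(f,y0,x0,x1,y1,z0=.03):
    P,u,v=cloud(f); l=np.c_[(P-np.r_[o,0])@xv,(P-np.r_[o,0])@yv,P[:,2]]
    q=(l[:,0]>x0)&(l[:,0]<x1)&(l[:,1]>y0)&(l[:,1]<y1)&(l[:,2]>z0); return l[q].mean(0).round(4),q.sum()
for nm,b in dict(short=(.07,-.08,.13,.17),bottle=(-.27,-.03,.06,-.2),shell=(.0,.13,.22,.1,.012)).items():
    print(nm,grp(Z,*b),grp(B,*b))
E
```

```text
32.8833 [ 0.54397047 -0.37268912 -0.66002779]
moving px 3
a 333 top centre [-0.0349 -0.1086  0.1955] spec z 0.195 tilt(top plane) 0.089
   z 0.05 116 axis [-0.0367 -0.111 ] r 0.0267
   z 0.09 124 axis [-0.0375 -0.1101] r 0.0266
   z 0.13 129 axis [-0.0383 -0.1091] r 0.0259
   z 0.17 181 axis [-0.0333 -0.1124] r 0.0311
b 407 top centre [-0.0347  0.005   0.1916] spec z 0.191 tilt(top plane) 0.087
   z 0.05 174 axis [-0.0323  0.0001] r 0.0316
   z 0.09 182 axis [-0.0329  0.001 ] r 0.031
   z 0.13 194 axis [-0.0327  0.0017] r 0.0312
   z 0.17 203 axis [-0.0329  0.0019] r 0.0313
short (array([0.0121, 0.1307, 0.0919]), np.int64(1759)) (array([0.012 , 0.1306, 0.0921]), np.int64(1758))
bottle (array([ 0.0197, -0.2374,  0.0631]), np.int64(209)) (array([nan, nan, nan]), np.int64(0))
shell (array([0.1664, 0.062 , 0.0244]), np.int64(290)) (array([0.1822, 0.023 , 0.3796]), np.int64(2823))<stdin>:24: RuntimeWarning: Mean of empty slice.
  ret = um.true_divide(
```

View pics/side_c2.png

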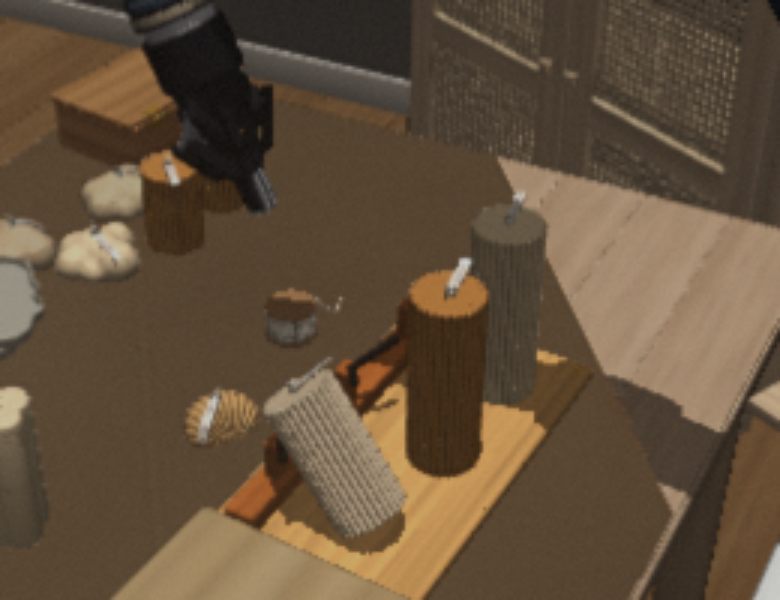

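View pics/top_c2.png

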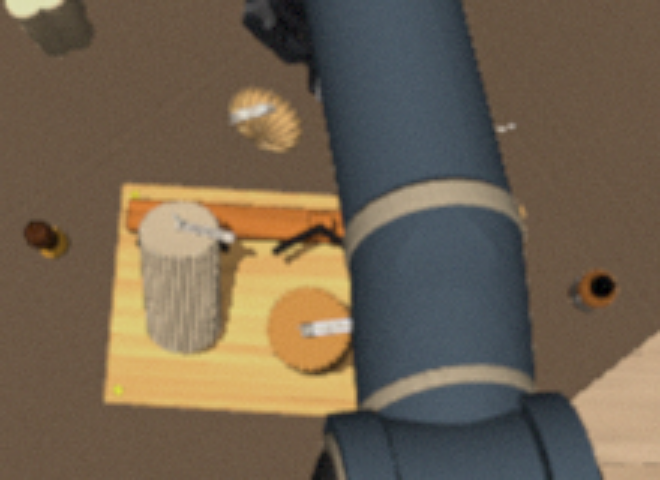

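Both stand upright and still; only 3 pixels changed over 0.5 s. The wall axes imply about 0.015 rad, but the plane fit of the tops says about 0.09, which would be over the limit. That fit band includes rim and wick points, so I'll redo it robustly on the saved frame before handing in.

```bash
python3 - <<'E'
from h import *
from plan import *
from scipy.optimize import least_squares
for fn in ('side_c1.npz','side_c2.npz'):
  f=load(fn); P,u,v=cloud(f); l=np.c_[(P-np.r_[o,0])@xv,(P-np.r_[o,0])@yv,P[:,2]]
  for k,yc,h in (('a',-.1145,.195),('b',-.001,.191)):
    q=(np.hypot(l[:,0]+.033,l[:,1]-yc)<.024)&(abs(l[:,2]-h)<.02)
    Q=l[q]
    r=least_squares(lambda c:c[0]*(Q[:,0]+.033)+c[1]*(Q[:,1]-yc)+c[2]-Q[:,2],[0,0,h],loss='soft_l1',f_scale=.002)
    print(fn,k,len(Q),'slopes',r.x.round(4),'tilt',np.hypot(*r.x[:2]).round(3))
    # wall: line fit of silhouette-mid in y vs z and front face
    w=(abs(l[:,1]-yc)<.045)&(abs(l[:,0]+.033)<.045)&(l[:,2]>.04)&(l[:,2]<h-.015); X=l[w]
    # cylinder fit with known radius ~.032
    g=least_squares(lambda p:np.hypot(X[:,0]-p[0]-p[2]*(X[:,2]-.1),X[:,1]-p[1]-p[3]*(X[:,2]-.1))-p[4],[-.033,yc,0,0,.032],loss='soft_l1',f_scale=.002)
    print('   wall cyl',g.x.round(4))
E
```

```text
side_c1.npz a 147 slopes [-0.0077 -0.0433  0.1967] tilt 0.044
   wall cyl [-0.0326 -0.1148 -0.0018  0.0167  0.0324]
side_c1.npz b 185 slopes [ 0.0174 -0.043   0.1923] tilt 0.046
   wall cyl [-0.0319 -0.0001 -0.0027  0.0132  0.0324]
side_c2.npz a 152 slopes [ 0.0163 -0.0547  0.1966] tilt 0.057
   wall cyl [-0.0323 -0.115  -0.0048  0.0129  0.0326]
side_c2.npz b 185 slopes [ 0.0127 -0.0467  0.1926] tilt 0.048
   wall cyl [-0.0321 -0.0004 -0.0022  0.0126  0.0325]
```

The wall cylinder fit uses the most points and has its radius as a check (32.5 mm measured against 33). It gives a tilt of about 0.013 rad for both, with axes at x≈-0.032 as specified. The top fits are noisier but under the limit. The arm is clear, so I'm handing in.

```bash
python3 -c "
from plant import robot
robot.close_job(); print(robot.sense()['t'])"
```

```text
the job is handed in; nothing more can be done
the job is handed in; nothing more can be done
```

I pushed both tall candles upright with shut, tilted fingers at their top edges, and handed the job in at about 33 s of the 54 s allowed. The hand-in reports no verdict.

**Final checks that agreed:**
- **tall_a (right saddle) and tall_b (middle):** both stand still on the board. Their axes are at x ≈ -32 mm in the rest frame, and their tops measure about 195.5 and 191.6 mm high (195 and 191 expected).
- **Tilt:** fits to the candle walls give about 0.013 rad for both, against the 0.08 limit.
- **Short candle:** it still leans, and its measured points shifted by about 0.2 mm at most.
- **Contact:** the 8 N contact stop never triggered, and the arm was clear of everything at the end.

**Checks that failed or disagreed:**
- **First push missed:** the first two passes at tall_a went over its top without moving it. The side and wrist cameras both put the shut fingertips about 32 mm behind the reported TCP, not 11 mm ahead as `robot.nose_length` says. I used the measured value after that.
- **Tilt from the top faces:** a crude fit gave about 0.09 rad, over the limit, and a robust refit gave 0.044–0.057 rad. I trusted the wall fits, which have more points and match the known radius.
- **Other objects:** the number checks on the bottle and shell failed, because tall_a hid the bottle in the side view and the gripper fell inside the shell's measuring box. In the final pictures the bottle, shell and stamp look undisturbed.

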